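# Clamp a power module in the assembly frame with the collar

## Task

The power module lies loose in the assembly frame. Loosen the thumb screw of the clamp collar, slide the collar along its rod until its jaw presses the module gently against the sprung far jaw (with about 11 N, never above 22 N), and while it presses turn the screw tight again, then let go. Do not drag the collar while its screw is tight, and leave the spare ring and the brass spacer on the frame's base plate where they are.

Things in the scene. Friction and masses are not known exactly. Their poses are not given: they have to be found in the camera images.
- frame: Fixed aluminium frame: base plate 200 x 420 x 10 mm, origin at the centre of its underside on the bench, z up. A steel rod (14 mm diameter, axis 34 mm up) runs along its y axis. Two white plastic ledges carry the module, tops 50 mm up. The clamp collar is on the +y side of the module, the sprung far jaw on the -y side. The rod's end block on the collar side begins at y = +187 mm.
- collar: Dark steel shaft collar (44 mm diameter, 34 mm long) on the rod, boss on top up to 68 mm, jaw plate 64 mm wide, 36 to 66 mm above the bench. Origin at bench level under the thumb screw's axis; axes as the frame's. Slides only along the frame's y, towards the module = -y, from 150 to 35 mm off the frame's origin; needs 1 to 2 N when the screw is loose, holds against about 18 N when tight.
- jaw_face (a point): Middle of the collar's jaw face that meets the module's edge, 35 mm towards -y from the thumb screw's axis, 53 mm above the bench. Opposite it, beyond the module, stands the sprung far jaw (plate 85 mm wide); where it rests was set by hand and differs by some 20 mm from run to run, unmeasured; it yields by 1 mm for each 6 N, up to 12 mm.
- knob (a point): Centre of the thumb screw's steel bar head, upright over the collar: 46 mm long (this point's x axis), 12 mm thick (its y axis), 26 mm high (83 to 109 mm above the bench when tight), a 22 mm round flange just below. It can be pinched across its thickness from above, and the collar pushed along by it. Rises 2.2 mm per radian of loosening.
- screw (a joint): Turn of the thumb screw, rad: 0 = tight against its stop, grows as it is loosened (counter-clockwise from above), end stop at 1.5; starts at 0 to 0.15. The collar is free above 0.9, firmly held below 0.3. At 0 the bar's long axis points 0.65 rad clockwise from the frame's x axis. Turns with 0.2 to 0.35 Nm and stays where it is left.
- board: Loose power module, 0.3 to 0.48 kg: base plate 150 x 150 x 6 mm with green circuit board; heat sink and round coil up to 35 mm above its underside on its -y half, nothing over 25 mm on its +y half. Origin at the centre of its underside, 50 mm above the bench on the ledges; axes nearly the frame's. Starts up to 32 mm short of the far jaw; slides with 1.5 to 3.5 N.
- spare_collar: Loose ring 34 mm across, 12 mm high, lying on the frame's base plate; leave it.
- standoff: Loose brass spacer, 14 mm across, 24 mm high, standing on the frame's base plate; leave it.

How it is judged:
By the outcome, as a careful person would: the job done as asked, in the order asked, and still so for the second after the job is handed in, with the robot touching nothing.
It also fails if it takes over 54 s, if anything falls off the work surface, if the arm or the gripper's body presses on something with over 40 N, if the wrist force passes 120 N, or if a joint passes its speed limit or range.

## Robot

A 7-joint arm with a two-finger parallel gripper is mounted at the origin on the work surface. World frame = base frame: x ahead of the robot, y to its left, z up, the work surface at z = 0. Lengths are in m, angles in rad, forces in N, time in s.
With the tool pointing down it reaches from about 0.35 to 0.775 m from the base axis. Payload 3.1 kg.
Tool frame: the origin (TCP) lies midway between the tips of the shut fingers; the grasp point (between the pads) lies 19 mm behind it (arm.hold_point_z is the distance from the TCP to the grasp point, in m); z points along the fingers, x is the direction in which the jaws open and shut, and the axes are right-handed (so a half turn about z gives the same grasp; the last joint's range is limited). The gripper opens to 85 mm and grips with 20 to 120 N. Pads are 22 mm wide; open, the fingers measure 114 mm over their backs; the gripper's body (76 mm by 85 mm) begins 54 mm behind the grasp point. The pads swing forward as they close: fully open they stand 13 mm farther back than shut.
Start: joints at [-1.197, 0.311, 0.014, 1.512, -0.004, 1.319, -0.027], TCP at [0.222, 0.503, 0.231] pointing down, gripper open.
Joint ranges: [-2.7, 2.7], [-0.3, 1.91], [-1.27, 1.3], [0.12, 2.57], [-1.44, 4.58], [0.2, 2.03], [-3.05, 3.05]. Speed limits (rad/s): [2.79, 2.79, 3.14, 3.14, 3.14, 3.14, 3.14].

## Interface

Orientations are given as a unit quaternion [w, x, y, z].
In Python, from plant import arm gives the robot as it stands.
- The arm moves only by the tool jog_arm, never from a script. Its argument "moves" is a list of rows, each an object with "hand": the opening, from -1 (shut) to 1 (fully open); "xyz": the shift along the tool's x, y, z each as a share of 0.1 m, from -1 to 1, a list of three; "angular": the turn, a rotation vector about the tool's x, y, z each as a share of 90 degrees, from -1 to 1, a list of three. A call has 1 to 10 rows; each row shifts and turns the commanded pose from where the row before left it, along the tool's axes as they then stand; what a row does not reach is not made up. A row lasts 1/8 s, in which the tool goes at most 62.5 mm and 10.7 degrees, less where a joint would pass 70% of its speed; a pose out of reach is approached as far as the arm can. A call with a number of a shift or a turn outside -1 to 1 is refused whole. A call with a gripper value outside its range is refused whole. The fingers move at their own pace and stop on an object; the grip force is fixed at half the most. Time passes only in rows, so rows that do not move let the fingers close. It gives the time, the measured TCP pose, the force and the opening at its end, in the units of the state.
- arm.read_state(): the state, without advancing time (a new reading comes with each control period).
- arm.read_camera(name): name is "scene" or "top" or "wrist"; returns the picture (420x560x3 uint8, red, green, blue); there is no depth.
- arm.camera_params(name): a dict with "vfov" (degrees; the focal length in pixels is half the picture's height over the tangent of half this angle, whatever the lens; pixels are square), "cx", "cy" (the principal point, pixels), "xyz" and "orientation" of the camera in the world. Camera axes: x right, y up, looking along -z (the intrinsics and any distortion apply to the point x, -y, -z); pixel columns grow to the right and rows downward; lengths in m; the calibration is good to about 2 mm. The wrist camera is an equidistant fisheye: a pixel r from the principal point sees the ray r / f radians off the axis. A picture is of the moment at which its call begins: read the wrist's pose just before it. camera_params takes no time and is no camera call; for the wrist camera it gives the pose at the moment of the call.
- arm.close_job(): hands the job in, once; it reports no verdict.
Trained networks look in the newest picture that a camera, given by its name, has taken for a name from the list of things; names that differ only in an ending like _2 or _b are one class to them, and where a whole thing is asked for, a point or a joint stands for the part that bears it (a point fixed in the world has none). Each returns a list of dicts, best first, with "p" (0 to 1); they miss things now and then, are a little off and sometimes report something else, mostly with a low value. They report only what shows in the picture. A call takes as long as a camera call.
- arm.recognise(camera, target): "location" ([column, row] in pixels, amid what is visible of it).
- arm.place_of(camera, target): "location" ([column, row] in pixels: a listed point, or the origin of a listed thing).
The state is a dict: "t": time; "joint_pos": joint angles; "joint_vel": joint speeds; "tau": joint torques, N m; "ee_pos": TCP position; "orientation": TCP orientation; "ft_force": force on the tool from outside, world axes, zero at the start; "ft_torque": the same for the moment, N m; "finger_gap": opening from 0.0 (shut) to 1.0 (fully open).
Only numpy, scipy, OpenCV 4.12 (cv2) and the standard library are available. Lean on these libraries where they do the work, as an engineer would, in place of code of your own. Each camera call takes 0.05 s, during which the arm holds its last target. There are 200 camera calls.

## Working session

There is one attempt and no reset: what is moved stays moved. The work goes in short steps, Python scripts to look and compute and a tool call to move; the robot and the scene stay as the last step left them, time stands still between calls to the robot, and variables do not carry over. Pictures are saved under pics/ and viewed, about 8 in all and at most 12, crops included, and the job is handed in when it is done.

Besides the shell and the picture viewer there is one more tool, called in YAML: its name, and indented under it one key for each argument. jog_arm: Moves the arm, as the interface text tells. Its arguments: {"type":"object","properties":{"moves":{"type":"array"}},"required":["moves"]}

```bash
mkdir -p pics; ls
cat > h.py <<'E'
import numpy as np, cv2
from plant import arm
from scipy.spatial.transform import Rotation as R
def rot(q): return R.from_quat([q[1],q[2],q[3],q[0]])
def ray(cam,px,P=None):
    P=P or arm.camera_params(cam); f=210/np.tan(np.radians(P['vfov'])/2)
    u,v=px[0]-P['cx'],px[1]-P['cy']
    if cam=='wrist':
        r=np.hypot(u,v); th=r/f; s=np.sin(th)/max(r,1e-9); d=np.array([u*s,-v*s,-np.cos(th)])
    else: d=np.array([u/f,-v/f,-1.])
    d=rot(P['orientation']).apply(d); return np.array(P['xyz']),d/np.linalg.norm(d)
def atz(cam,px,z,P=None):
    o,d=ray(cam,px,P); return o+d*(z-o[2])/d[2]
def tri(rs):
    A=sum(np.eye(3)-np.outer(d,d) for o,d in rs); b=sum((np.eye(3)-np.outer(d,d))@o for o,d in rs)
    p=np.linalg.solve(A,b); return p,[float(np.linalg.norm(np.cross(p-o,d))) for o,d in rs]
def save(cam,name,img): cv2.imwrite(f'pics/{name}.png',img[:,:,::-1])
E
cat > a.py <<'E'
from h import *
np.set_printoptions(precision=4,suppress=True)
for c in ['scene','top','wrist']:
    P=arm.camera_params(c); print(c,P); im=arm.read_camera(c); save(c,c+'0',im)
    for n in ['knob','jaw_face','collar','board','frame','spare_collar','standoff']:
        r=arm.place_of(c,n); print(n,[(np.round(x['location'],1),round(x['p'],2)) for x in r[:2]])
print(arm.read_state())
a=cv2.imread('pics/scene0.png');b=cv2.imread('pics/top0.png');
E
python3 a.py
```

```text
pics
scene {'vfov': 43.04206334612335, 'cx': 286.6836406130505, 'cy': 200.7738361074361, 'xyz': array([ 1.0666, -0.1109,  0.45  ]), 'orientation': array([0.6915, 0.3644, 0.2954, 0.5494])}
knob [(array([303.3, 217.7]), 0.9), (array([296.6, 319.3]), 0.5)]
jaw_face [(array([274.7, 247.8]), 0.68)]
collar [(array([298.7, 285.3]), 0.86)]
board [(array([173.3, 251.5]), 0.8), (array([305.2, 217.4]), 0.25)]
frame [(array([301.8, 215.1]), 0.53)]
spare_collar [(array([172.8, 248.7]), 0.5), (array([304.5, 241.1]), 0.45)]
standoff [(array([298.6, 325.7]), 0.49)]
top {'vfov': 44.35085024182153, 'cx': 274.0718584777325, 'cy': 203.36085942639963, 'xyz': array([0.5179, 0.0261, 0.7206]), 'orientation': array([-0.6967, -0.0095,  0.0058,  0.7173])}
knob [(array([286.9, 153.8]), 0.85), (array([283.7, 160.2]), 0.2)]
jaw_face [(array([311.7, 159.3]), 0.84)]
collar [(array([285.2, 160.5]), 0.9)]
board [(array([399.4, 177.9]), 0.89)]
frame []
spare_collar [(array([271.2, 206.9]), 0.83)]
standoff [(array([300.5, 105.7]), 0.58), (array([270.5, 207.7]), 0.51)]
wrist {'vfov': 65.70646984690485, 'cx': 281.9207978916933, 'cy': 205.1024499641344, 'xyz': array([0.155 , 0.532 , 0.3739]), 'orientation': array([ 0.8291, -0.1197, -0.0789,  0.5404])}
knob []
jaw_face []
collar []
board []
frame []
spare_collar []
standoff []
{'t': 1.2, 'joint_pos': array([-1.1967,  0.3109,  0.014 ,  1.5115, -0.0044,  1.3192, -0.0272]), 'joint_vel': array([ 0.0005, -0.0008, -0.0009,  0.0021, -0.0003, -0.001 ,  0.    ]), 'tau': array([ -0.0005, -37.9819,   0.1458, -23.0858,   0.0122,   0.0018,
         0.    ]), 'ee_pos': array([0.2221, 0.5032, 0.2313]), 'orientation': array([-0.    ,  0.8378,  0.546 , -0.    ]), 'ft_force': array([-1.2737,  0.4472,  0.584 ]), 'ft_torque': array([0.0199, 0.0177, 0.0204]), 'finger_gap': 0.9994342078599672}
```

View pics/top0.png

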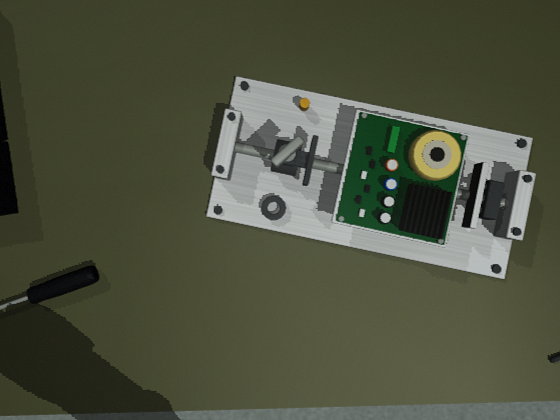

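View pics/scene0.png

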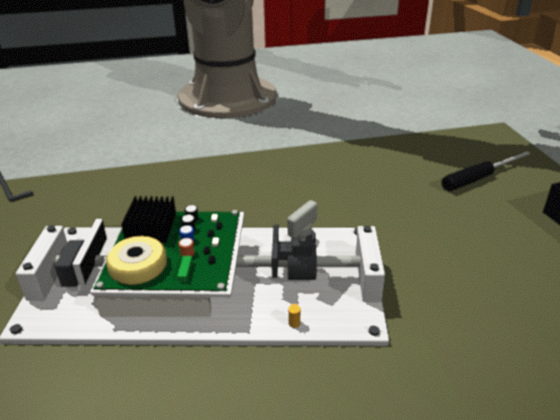

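```bash
cat > b.py <<'E'
from h import *
np.set_printoptions(precision=4,suppress=True)
k=tri([ray('scene',(303.3,217.7)),ray('top',(286.9,153.8))]);print('knob',k)
print('jaw',tri([ray('scene',(274.7,247.8)),ray('top',(311.7,159.3))]))
print('collar',tri([ray('scene',(298.7,285.3)),ray('top',(285.2,160.5))]))
print('board',tri([ray('scene',(173.3,251.5)),ray('top',(399.4,177.9))]))
print('knob z.096',atz('top',(286.9,153.8),.096),'jaw .053',atz('top',(311.7,159.3),.053),'collar0',atz('top',(285.2,160.5),0),'board',atz('top',(399.4,177.9),.05))
E
python3 b.py
```

```text
knob (array([0.5915, 0.0127, 0.095 ]), [0.0008500559282396145, 0.0008500559282396313])
jaw (array([ 0.5881, -0.0204,  0.0547]), [0.0005792105482108398, 0.00057921054821083])
collar (array([ 0.5934,  0.0103, -0.0066]), [0.002011977115951489, 0.002011977115951488])
board (array([ 0.5608, -0.1357,  0.049 ]), [0.0008632371738055821, 0.0008632371738055104])
knob z.096 [0.5912 0.0119 0.096 ] jaw .053 [ 0.5882 -0.0211  0.053 ] collar0 [0.5931 0.0124 0.    ] board [ 0.5608 -0.1346  0.05  ]
```

Top: the frame is yawed by about −12°. Knob bar runs (275,163)–(300,140), spare ring is at (271,207), spacer at (304,103), board spans (335–467, 110–243), and the far jaw plate is near (472,195). The scene view agrees: the collar is free-standing, with a gap to the board.

```bash
cat >> h.py <<'E'
def plan(p,yaw,n,lead=None):
    """rows (xyz share, angular share) to TCP p, tool down, tool x at world angle yaw"""
    s=arm.read_state(); p0=np.array(s['ee_pos']); r0=rot(s['orientation'])
    c,q=np.cos(yaw),np.sin(yaw); r1=R.from_matrix(np.array([[c,q,0],[q,-c,0],[0,0,-1]]))
    w=(r0.inv()*r1).as_rotvec(); d=np.array(p)-p0; print('dist',d,'w deg',np.degrees(w))
    for i in range(n):
        r=r0*R.from_rotvec(w*i/n)
        print({"xyz":np.round(r.inv().apply(d/n)/.1,3).tolist(),"angular":np.round(w/n/(np.pi/2),4).tolist()})
E
cat > c.py <<'E'
from h import *
np.set_printoptions(precision=4,suppress=True)
C=np.array([atz('top',p,.01) for p in [(237,76),(532,137),(505,278),(207,216)]])
print(C, np.linalg.norm(C[1]-C[0]),np.linalg.norm(C[2]-C[1]))
y=(C[0]-C[1]+C[3]-C[2]); yaw=np.arctan2(y[1],y[0])-np.pi/2; o=C.mean(0); print('o',o,'yaw',np.degrees(yaw))
Fx=np.array([np.cos(yaw),np.sin(yaw),0]);Fy=np.array([-np.sin(yaw),np.cos(yaw),0])
def loc(p): return np.array([(p-o)@Fx,(p-o)@Fy])
for n,p in dict(knob=[.5912,.0119,0],jaw=[.5882,-.0211,0],board=[.5608,-.1346,0]).items(): print(n,loc(np.array(p)))
B=[loc(atz('top',p,.056)) for p in [(358,110),(467,135),(444,243),(335,222)]];print('board corners',B)
a,b=atz('top',(275,163),.109),atz('top',(300,140),.109);d=b-a;print('bar mid',(a+b)/2,np.linalg.norm(d),np.degrees(np.arctan2(d[1],d[0])))
th=yaw-.62+np.pi/2
plan([.5912,.0119,.19],th,11)
E
python3 c.py
```

```text
[[ 0.7115  0.0759  0.01  ]
 [ 0.6145 -0.3287  0.01  ]
 [ 0.4217 -0.2841  0.01  ]
 [ 0.5186  0.1226  0.01  ]] 0.4160855922553709 0.1978654865961726
o [ 0.5666 -0.1035  0.01  ] yaw -13.436792724509736
knob [-0.0029  0.118 ]
jaw [0.0019 0.0852]
board [ 0.0016 -0.0315]
board corners [array([0.0763, 0.0397]), array([ 0.073 , -0.1045]), array([-0.0695, -0.1029]), array([-0.0717,  0.0396])]
bar mid [0.5924 0.0114 0.109 ] 0.040456280836009356 -49.00930025146915
dist [ 0.3691 -0.4913 -0.0413] w deg [-0.0002  0.0001 25.1432]
{'xyz': [-0.273, 0.487, 0.038], 'angular': [-0.0, 0.0, 0.0254]}
{'xyz': [-0.253, 0.498, 0.038], 'angular': [-0.0, 0.0, 0.0254]}
{'xyz': [-0.233, 0.508, 0.038], 'angular': [-0.0, 0.0, 0.0254]}
{'xyz': [-0.213, 0.516, 0.038], 'angular': [-0.0, 0.0, 0.0254]}
{'xyz': [-0.192, 0.525, 0.038], 'angular': [-0.0, 0.0, 0.0254]}
{'xyz': [-0.171, 0.532, 0.038], 'angular': [-0.0, 0.0, 0.0254]}
{'xyz': [-0.15, 0.538, 0.038], 'angular': [-0.0, 0.0, 0.0254]}
{'xyz': [-0.128, 0.544, 0.038], 'angular': [-0.0, 0.0, 0.0254]}
{'xyz': [-0.106, 0.548, 0.038], 'angular': [-0.0, 0.0, 0.0254]}
{'xyz': [-0.084, 0.552, 0.038], 'angular': [-0.0, 0.0, 0.0254]}
{'xyz': [-0.062, 0.555, 0.038], 'angular': [-0.0, 0.0, 0.0254]}
```

jog_arm:
  moves:
    - {"hand": 1, "xyz": [-0.27, 0.49, 0.0], "angular": [0, 0, 0.0254]}
    - {"hand": 1, "xyz": [-0.25, 0.5, 0.0], "angular": [0, 0, 0.0254]}
    - {"hand": 1, "xyz": [-0.23, 0.51, 0.04], "angular": [0, 0, 0.0254]}
    - {"hand": 1, "xyz": [-0.21, 0.515, 0.04], "angular": [0, 0, 0.0254]}
    - {"hand": 1, "xyz": [-0.19, 0.525, 0.04], "angular": [0, 0, 0.0254]}
    - {"hand": 1, "xyz": [-0.17, 0.53, 0.04], "angular": [0, 0, 0.0254]}
    - {"hand": 1, "xyz": [-0.15, 0.54, 0.04], "angular": [0, 0, 0.0254]}
    - {"hand": 1, "xyz": [-0.13, 0.545, 0.04], "angular": [0, 0, 0.0254]}
    - {"hand": 0.3, "xyz": [-0.1, 0.55, 0.04], "angular": [0, 0, 0.0254]}
    - {"hand": 0.0, "xyz": [-0.08, 0.55, 0.04], "angular": [0, 0, 0.0254]}

```text
t: 2.45
ee_pos: [0.5607, 0.0571, 0.1994]
orientation: [-0.0, 0.93, 0.369, 0.0]
ft_force: [0.9, 0.8, -0.6]
finger_gap: 0.603
```

```bash
cat > d.py <<'E'
from h import *
import sys
np.set_printoptions(precision=4,suppress=True)
s=arm.read_state(); print(s['t'],s['ee_pos'],s['joint_pos'],s['finger_gap'],s['ft_force'])
P=arm.camera_params('wrist'); im=arm.read_camera('wrist'); save('wrist',sys.argv[1],im)
for n in ['knob']:
    for r in arm.place_of('wrist',n)[:2]: print(n,r,atz('wrist',r['location'],.096,P))
print(P['xyz'],P['orientation'].tolist())
E
python3 d.py w1
python3 - <<'E'
from h import *
plan([.5912,.0119,.19],np.radians(-13.44+90)-.62,1)
E
```

```text
2.45 [0.5607 0.0571 0.1994] [-0.434   0.3711  0.4117  1.5395 -0.1534  1.2622  0.7547] 0.6028636219854 [ 0.8661  0.8219 -0.6053]
knob {'location': [272.3, 264.6], 'p': 0.91} [0.5902 0.0131 0.096 ]
[0.5101 0.1094 0.342 ] [0.9199340161249533, -0.13276912900643095, -0.05357854867556525, 0.364997402019395]
dist [ 0.02886022 -0.03724221 -0.008959  ] w deg [0.37758239 0.17487851 1.56850885]
{'xyz': [-0.039, 0.469, 0.093], 'angular': [0.0042, 0.0019, 0.0174]}
```

View pics/w1.png

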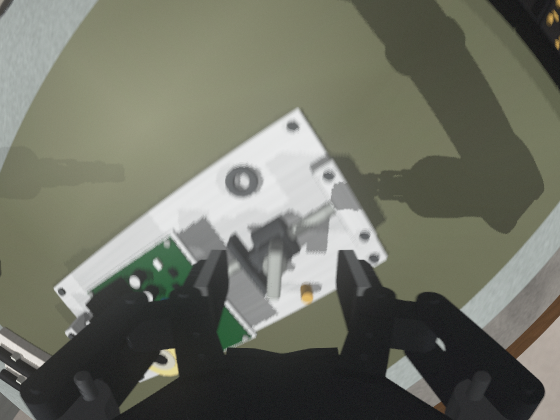

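Wrist: the bar shows near-vertical at (273,265), lying between the open fingers, and it agrees with my triangulation. I'll move over it and look again from a still pose.

jog_arm:
  moves:
    - {"hand": 0, "xyz": [-0.02, 0.235, 0.2], "angular": [0.002, 0.001, 0.009]}
    - {"hand": -0.2, "xyz": [-0.02, 0.235, 0.2], "angular": [0.002, 0.001, 0.009]}
    - {"hand": -0.2, "xyz": [0, 0, 0], "angular": [0, 0, 0]}
    - {"hand": -0.2, "xyz": [0, 0, 0], "angular": [0, 0, 0]}

```text
t: 3.05
ee_pos: [0.5886, 0.0226, 0.1597]
orientation: [-0.004, 0.934, 0.357, 0.001]
ft_force: [-0.4, 0.6, 0.4]
finger_gap: 0.399
```

```bash
python3 d.py w2
python3 - <<'E'
from h import *
im=cv2.imread('pics/w2.png'); cv2.imwrite('pics/w2c.png',cv2.resize(im[170:400,150:430],None,fx=2.4,fy=2.4,interpolation=cv2.INTER_CUBIC))
s=arm.read_state(); print(s['ee_pos'],rot(s['orientation']).as_matrix())
E
```

```text
3.05 [0.5886 0.0226 0.1597] [-0.3543  0.4566  0.4172  1.5224 -0.2009  1.2059  0.8264] 0.3994905144974968 [-0.3692  0.5693  0.3984]
[0.5397 0.0751 0.3028] [0.9251970567369333, -0.1295511001200234, -0.05197750681784827, 0.3528813645518957]
[0.58890361 0.02295193 0.16028397] [[ 7.45074526e-01  6.66981057e-01 -4.69756359e-04]
 [ 6.66961926e-01 -7.45047428e-01  8.13137066e-03]
 [ 5.07347943e-03 -6.37178675e-03 -9.99966830e-01]]
```

View pics/w2c.png

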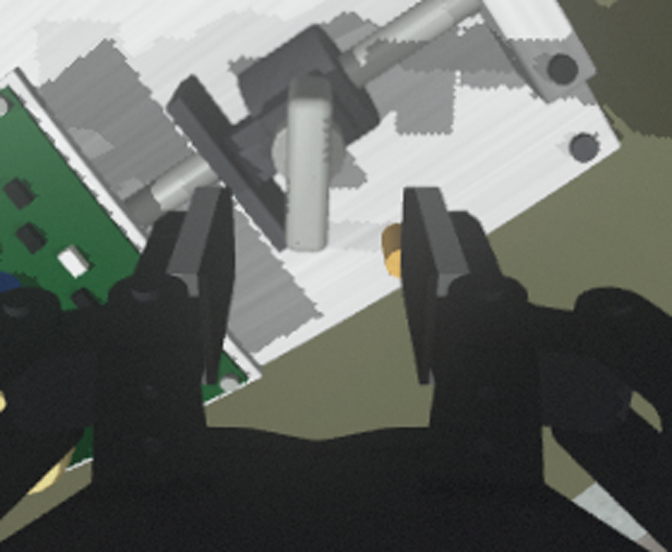

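```bash
cat > e.py <<'E'
from h import *
np.set_printoptions(precision=4,suppress=True)
f=lambda u,v: atz('wrist',(150+u/2.4,170+v/2.4),.109)
A,B,C,D=f(290,99),f(331,99),f(286,246),f(327,246)
print(A,B,C,D,'wid',np.linalg.norm(A-B),np.linalg.norm(C-D),'len',np.linalg.norm(A-C))
n,m=(A+B)/2,(C+D)/2; d=m-n; print('mid',(n+m)/2,'bar ang',np.degrees(np.arctan2(d[1],d[0])))
r=arm.place_of('wrist','knob'); print(r[:2])
y=np.radians(np.degrees(np.arctan2(d[1],d[0]))+90); p=(n+m)/2
plan([p[0],p[1],.088],y,1)
E
python3 e.py
```

```text
[0.5755 0.0268 0.109 ] [0.5835 0.0339 0.109 ] [ 0.6031 -0.0064  0.109 ] [0.6116 0.0012 0.109 ] wid 0.010686297201802123 0.011478422938073007 len 0.04315800031209092
mid [0.5934 0.0139 0.109 ] bar ang -49.79344370979623
[]
dist [ 0.0045 -0.0089 -0.0723] w deg [-0.3555 -0.2828  1.6263]
{'xyz': [-0.029, 0.101, 0.722], 'angular': [-0.0039, -0.0031, 0.0181]}
```

Run:
```python
from h import *
np.set_printoptions(precision=4,suppress=True)
f=lambda u,v,z: atz('wrist',(150+u/2.4,170+v/2.4),z)
s=arm.read_state(); r=rot(s['orientation']); t=s['ee_pos']
for z in (.163,.168,.173):
    print(z,[r.inv().apply(f(u,v,z)-t) for u,v in [(233,187),(404,187)]])
print('bar',r.inv().apply(np.array([.5934,.0139,.109])-t))
```

```text
0.163 [array([-0.0172, -0.0104, -0.0027]), array([ 0.0164, -0.0103, -0.0026])]
0.168 [array([-0.0166, -0.0126, -0.0077]), array([ 0.0158, -0.0125, -0.0076])]
0.173 [array([-0.016 , -0.0149, -0.0127]), array([ 0.0152, -0.0148, -0.0126])]
bar [-0.0029  0.0099  0.0512]
```

The bar is 2.5–3 mm to the −x side in the tool frame, and the finger midpoint checks within 0.4 mm. I'll lower the open fingers around it and check again before pinching.

jog_arm:
  moves:
    - {"hand": -0.2, "xyz": [-0.028, 0.1, 0.12], "angular": [-0.004, -0.003, 0.018]}
    - {"hand": -0.2, "xyz": [0, 0, 0.25], "angular": [0, 0, 0]}
    - {"hand": -0.3, "xyz": [0, 0, 0.25], "angular": [0, 0, 0]}
    - {"hand": -0.4, "xyz": [0, 0, 0.05], "angular": [0, 0, 0]}
    - {"hand": -0.4, "xyz": [0, 0, 0], "angular": [0, 0, 0]}

```text
t: 3.82
ee_pos: [0.5933, 0.0117, 0.0922]
orientation: [0.0, 0.94, 0.342, -0.001]
ft_force: [-0.2, 0.8, 0.1]
finger_gap: 0.296
```

```bash
python3 d.py w3
python3 - <<'E'
from h import *
im=cv2.imread('pics/w3.png'); cv2.imwrite('pics/w3c.png',cv2.resize(im[170:350,170:390],None,fx=3.2,fy=3.2,interpolation=cv2.INTER_CUBIC))
s=arm.read_state(); print(s['ee_pos'],rot(s['orientation']).as_matrix().round(4))
E
```

```text
3.825 [0.5933 0.0117 0.0922] [-0.3344  0.5301  0.41    1.5916 -0.2302  1.0696  0.8359] 0.2959981313207171 [-0.1701  0.7572  0.1419]
[0.546  0.0669 0.2347] [0.9297553065199259, -0.13473768139145195, -0.048408735135012516, 0.3392011520822451]
[0.59421967 0.01168194 0.09326604] [[ 0.7653  0.6437  0.0011]
 [ 0.6437 -0.7653 -0.0012]
 [ 0.      0.0016 -1.    ]]
```

View pics/w3c.png

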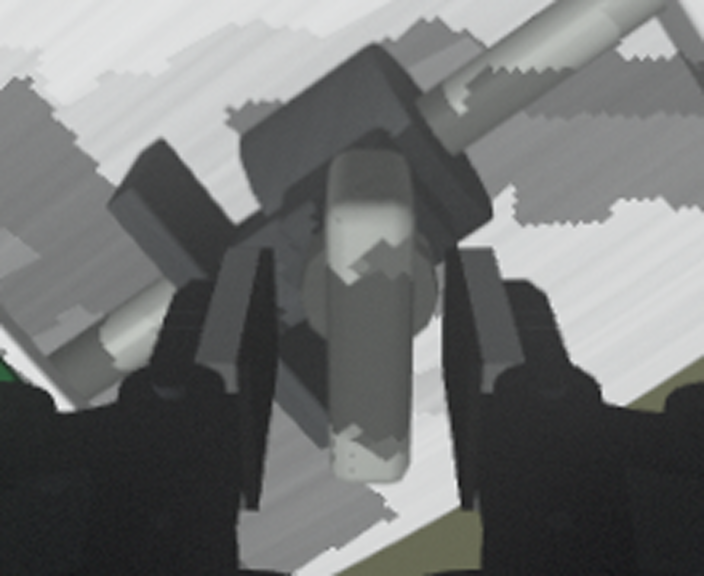

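Run:
```python
from h import *
np.set_printoptions(precision=4,suppress=True)
f=lambda u,v,z: atz('wrist',(170+u/3.2,170+v/3.2),z)
s=arm.read_state(); r=rot(s['orientation']); t=s['ee_pos']; print(t)
for u,v,z in [(327,205,.109),(413,205,.109),(329,478,.109),(410,478,.109),(273,248,.101),(446,248,.101)]:
    print(u,v,r.inv().apply(f(u,v,z)-t))
```

```text
[0.5942 0.0117 0.0933]
327 205 [-0.0049 -0.0227 -0.0158]
413 205 [ 0.0064 -0.0226 -0.0158]
329 478 [-0.0051  0.0214 -0.0157]
410 478 [ 0.0069  0.0215 -0.0157]
273 248 [-0.0129 -0.0129 -0.0078]
446 248 [ 0.0117 -0.0129 -0.0078]
```

jog_arm:
  moves:
    - {"hand": -0.4, "xyz": [0.011, 0, 0.045], "angular": [0, 0, 0]}
    - {"hand": -0.6, "xyz": [0, 0, 0], "angular": [0, 0, 0]}
    - {"hand": -0.65, "xyz": [0, 0, 0], "angular": [0, 0, 0]}

```text
t: 4.3
ee_pos: [0.5956, 0.0129, 0.09]
orientation: [0.001, 0.939, 0.343, 0.001]
ft_force: [-2.9, 0.2, 7.4]
finger_gap: 0.175
```

jog_arm:
  moves:
    - {"hand": -0.75, "xyz": [0, 0, 0], "angular": [0, 0, 0]}
    - {"hand": -1, "xyz": [0, 0, 0], "angular": [0, 0, 0]}
    - {"hand": -1, "xyz": [0, 0, 0], "angular": [0, 0, 0]}
    - {"hand": -1, "xyz": [0, 0, 0], "angular": [0, 0, 0]}

```text
t: 4.8
ee_pos: [0.595, 0.0128, 0.0903]
orientation: [0.0, 0.939, 0.343, 0.001]
ft_force: [-1.8, 0.2, 10.4]
finger_gap: 0.127
```

Gripped at the bar width with small side forces, but the tips rest on the flange (10 N upward). I'll open a little, lift and re-grip.

jog_arm:
  moves:
    - {"hand": -0.65, "xyz": [0, 0, 0], "angular": [0, 0, 0]}
    - {"hand": -0.65, "xyz": [0, 0, -0.035], "angular": [0, 0, 0]}
    - {"hand": -0.65, "xyz": [0, 0, 0], "angular": [0, 0, 0]}
    - {"hand": -1, "xyz": [0, 0, 0], "angular": [0, 0, 0]}
    - {"hand": -1, "xyz": [0, 0, 0], "angular": [0, 0, 0]}
    - {"hand": -1, "xyz": [0, 0, 0], "angular": [0, 0, 0]}

```text
t: 5.55
ee_pos: [0.5945, 0.0127, 0.0913]
orientation: [0.0, 0.939, 0.343, -0.0]
ft_force: [0.5, 0.2, 1.5]
finger_gap: 0.121
```

jog_arm:
  moves:
    - {"hand": -1, "xyz": [0, 0, -0.002], "angular": [0, 0, -0.06]}
    - {"hand": -1, "xyz": [0, 0, -0.002], "angular": [0, 0, -0.06]}
    - {"hand": -1, "xyz": [0, 0, -0.002], "angular": [0, 0, -0.06]}
    - {"hand": -1, "xyz": [0, 0, -0.002], "angular": [0, 0, -0.06]}

```text
t: 6.05
ee_pos: [0.5945, 0.0126, 0.0918]
orientation: [0.0, 0.858, 0.514, -0.0]
ft_force: [2.2, 0.9, 1.2]
finger_gap: 0.122
```

```bash
cat > s.py <<'E'
from h import *
np.set_printoptions(precision=4,suppress=True)
s=arm.read_state(); m=rot(s['orientation']).as_matrix(); print(s['t'],s['ee_pos'],s['joint_pos'],s['finger_gap'],s['ft_force'],s['ft_torque'])
yaw=np.degrees(np.arctan2(m[1,0],m[0,0])); print('yaw',yaw,'screw approx',np.radians(yaw-39.3), 'tilt',m[2])
a=np.radians(-13.44); F=s['ft_force']; print('force frame x,y',F[0]*np.cos(a)+F[1]*np.sin(a),-F[0]*np.sin(a)+F[1]*np.cos(a))
E
python3 s.py
```

```text
6.05 [0.5945 0.0126 0.0918] [-0.2752  0.5219  0.3218  1.5869 -0.1805  1.0625  1.1737] 0.1220101140357676 [2.158  0.9301 1.2009] [ 0.0947 -0.516  -0.1215]
yaw 61.81644674934962 screw approx 0.39298613162612533 tilt [-0.0009  0.0001 -1.    ]
force frame x,y 1.8826943690028248 1.406176942686217
```

jog_arm:
  moves:
    - {"hand": -1, "xyz": [0, 0, -0.002], "angular": [0, 0, -0.065]}
    - {"hand": -1, "xyz": [0, 0, -0.002], "angular": [0, 0, -0.065]}
    - {"hand": -1, "xyz": [0, 0, -0.002], "angular": [0, 0, -0.065]}
    - {"hand": -1, "xyz": [0, 0, -0.002], "angular": [0, 0, -0.065]}
    - {"hand": -1, "xyz": [0, 0, -0.002], "angular": [0, 0, -0.065]}
    - {"hand": -1, "xyz": [0, 0, -0.002], "angular": [0, 0, -0.065]}
    - {"hand": -1, "xyz": [0, 0, -0.002], "angular": [0, 0, -0.065]}
    - {"hand": -1, "xyz": [0, 0, -0.002], "angular": [0, 0, -0.065]}
    - {"hand": -1, "xyz": [0, 0, 0], "angular": [0, 0, 0]}

```text
t: 7.18
ee_pos: [0.5945, 0.0126, 0.0932]
orientation: [0.0, 0.585, 0.811, -0.001]
ft_force: [2.0, 0.2, -1.9]
finger_gap: 0.121
```

```bash
python3 s.py
python3 - <<'E'
from h import *
im=arm.read_camera('wrist'); save('w','w4',im); im=arm.read_camera('top'); save('w','t4',im)
E
```

```text
7.175 [0.5945 0.0126 0.0932] [-0.1471  0.5089  0.1377  1.5797 -0.0756  1.0587  1.9031] 0.12123383050854876 [ 1.9775  0.2048 -1.9354] [ 0.0874 -0.7085  0.1934]
yaw 108.44118243429135 screw approx 1.206741282200452 tilt [-0.0008 -0.0007 -1.    ]
force frame x,y 1.8757818711890741 0.6587794697493332
```

Run:
```python
import cv2,numpy as np
a=cv2.imread('pics/w4.png')[150:400,130:430]; b=cv2.imread('pics/t4.png')[80:290,200:550]
a=cv2.resize(a,(460,383)); b=cv2.resize(b,(638,383)); 
cv2.imwrite('pics/v4.png',cv2.resize(np.hstack([a,b]),(800,279)))
```

```text
(no output)
```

View pics/v4.png

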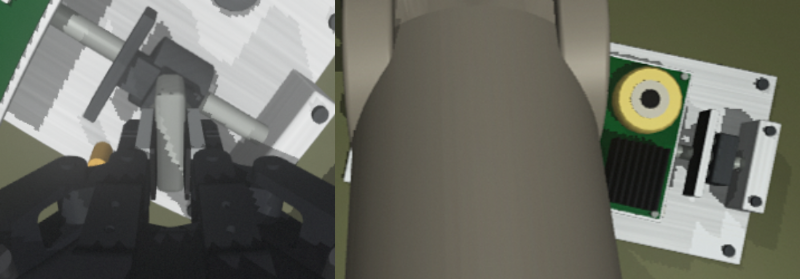

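The wrist view shows that the bar followed the fingers, so the screw is at about 1.2 rad. Next I'll slide along the frame's −y, which is tool (−0.85, −0.53).

jog_arm:
  moves:
    - {"hand": -1, "xyz": [-0.017, -0.0106, 0], "angular": [0, 0, 0]}
    - {"hand": -1, "xyz": [-0.034, -0.0211, 0], "angular": [0, 0, 0]}
    - {"hand": -1, "xyz": [-0.034, -0.0211, 0], "angular": [0, 0, 0]}
    - {"hand": -1, "xyz": [-0.034, -0.0211, 0], "angular": [0, 0, 0]}

```text
t: 7.78
ee_pos: [0.5909, -0.0018, 0.0933]
orientation: [0.0, 0.585, 0.811, -0.001]
ft_force: [5.5, -0.1, -5.6]
finger_gap: 0.124
```

```bash
python3 s.py
```

```text
7.775 [ 0.5909 -0.0018  0.0933] [-0.1268  0.5023  0.1415  1.5903 -0.0763  1.0554  1.928 ] 0.12409366718626688 [ 5.5297 -0.0616 -5.5791] [-0.0042 -1.2176  0.1822]
yaw 108.45391164976685 screw approx 1.2069634489216954 tilt [-0.0012 -0.0014 -1.    ]
force frame x,y 5.39261327808155 1.2252976879894892
```

jog_arm:
  moves:
    - {"hand": -1, "xyz": [-0.037, -0.017, 0.004], "angular": [0, 0, 0]}
    - {"hand": -1, "xyz": [-0.034, -0.0211, 0], "angular": [0, 0, 0]}
    - {"hand": -1, "xyz": [-0.034, -0.0211, 0], "angular": [0, 0, 0]}
    - {"hand": -1, "xyz": [-0.034, -0.0211, 0], "angular": [0, 0, 0]}

```text
t: 8.28
ee_pos: [0.5874, -0.017, 0.0932]
orientation: [-0.0, 0.584, 0.811, -0.001]
ft_force: [4.1, 0.5, -2.6]
finger_gap: 0.124
```

```bash
python3 s.py
```

```text
8.275 [ 0.5874 -0.017   0.0932] [-0.1033  0.4969  0.1445  1.5996 -0.078   1.0524  1.956 ] 0.12406660761165203 [ 4.1219  0.5464 -2.6305] [ 0.1102 -0.8473  0.0907]
yaw 108.47774187839245 screw approx 1.2073793648727151 tilt [-0.0004 -0.0019 -1.    ]
force frame x,y 3.882040478523676 1.4894515424336658
```

jog_arm:
  moves:
    - {"hand": -1, "xyz": [-0.0356, -0.0185, 0.002], "angular": [0, 0, 0]}
    - {"hand": -1, "xyz": [-0.034, -0.0211, 0], "angular": [0, 0, 0]}
    - {"hand": -1, "xyz": [-0.0255, -0.0158, 0], "angular": [0, 0, 0]}
    - {"hand": -1, "xyz": [-0.017, -0.0106, 0], "angular": [0, 0, 0]}
    - {"hand": -1, "xyz": [-0.017, -0.0106, 0], "angular": [0, 0, 0]}

```text
t: 8.9
ee_pos: [0.5843, -0.0301, 0.0932]
orientation: [-0.001, 0.584, 0.812, -0.0]
ft_force: [1.0, 3.4, 1.2]
finger_gap: 0.125
```

```bash
python3 s.py
python3 - <<'E'
from h import *
save('t','t5',arm.read_camera('top')); b=cv2.imread('pics/t5.png')[80:290,300:550]; c=cv2.imread('pics/t4.png')[80:290,300:550]
save('s','s5',arm.read_camera('scene')); d=cv2.imread('pics/s5.png')[170:350,0:400]
d=cv2.resize(d,(800,360)); e=np.hstack([cv2.resize(c,(286,240)),cv2.resize(b,(286,240))]); e=np.pad(e,((0,0),(0,800-572),(0,0)))
cv2.imwrite('pics/v5.png',np.vstack([d,e]))
E
```

```text
8.9 [ 0.5843 -0.0301  0.0932] [-0.0818  0.4924  0.1465  1.6073 -0.0803  1.0493  1.9821] 0.12540011018813046 [0.969  3.4327 1.2052] [ 0.7835 -0.3807 -0.009 ]
yaw 108.54575241275327 screw approx 1.2085663726233522 tilt [ 0.001  -0.0012 -1.    ]
force frame x,y 0.14456875853217532 3.563925748876619
```

View pics/v5.png

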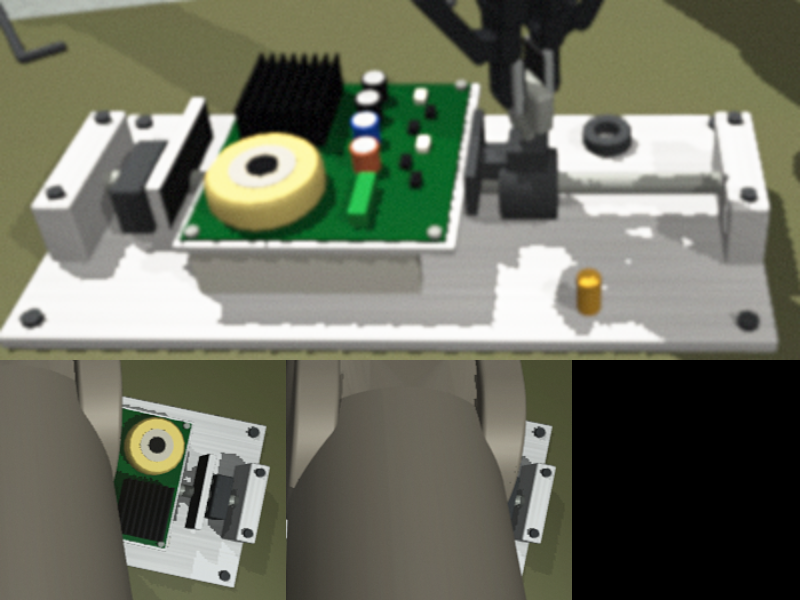

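Scene: the collar jaw at (475,165) has just met the board's edge, and the board still stands short of the far jaw at (200,150). The force is 3.6 N. I'll slide on, then creep.

jog_arm:
  moves:
    - {"hand": -1, "xyz": [-0.017, -0.0106, 0], "angular": [0, 0, 0]}
    - {"hand": -1, "xyz": [-0.017, -0.0106, 0], "angular": [0, 0, 0]}
    - {"hand": -1, "xyz": [-0.017, -0.0106, 0], "angular": [0, 0, 0]}
    - {"hand": -1, "xyz": [-0.017, -0.0106, 0], "angular": [0, 0, 0]}

```text
t: 9.5
ee_pos: [0.5822, -0.0392, 0.0931]
orientation: [-0.001, 0.584, 0.812, -0.001]
ft_force: [-0.0, 5.0, 2.3]
finger_gap: 0.12
```

```bash
python3 s.py
```

```text
9.5 [ 0.5822 -0.0392  0.0931] [-0.0694  0.49    0.1495  1.6116 -0.08    1.0479  1.9963] 0.1200945160125406 [-0.001   4.9605  2.2518] [ 0.9916 -0.054   0.0602]
yaw 108.4901388630452 screw approx 1.207595733072225 tilt [-0.0001 -0.0021 -1.    ]
force frame x,y -1.1539482825091032 4.824429972839391
```

jog_arm:
  moves:
    - {"hand": -1, "xyz": [-0.017, -0.0106, 0], "angular": [0, 0, 0]}
    - {"hand": -1, "xyz": [-0.0127, -0.008, 0], "angular": [0, 0, 0]}
    - {"hand": -1, "xyz": [-0.0085, -0.0053, 0], "angular": [0, 0, 0]}

```text
t: 9.88
ee_pos: [0.5812, -0.0437, 0.0931]
orientation: [-0.001, 0.584, 0.811, -0.001]
ft_force: [-1.5, 4.6, 3.5]
finger_gap: 0.122
```

```bash
python3 s.py
```

```text
9.875 [ 0.5812 -0.0437  0.0931] [-0.0626  0.4886  0.1507  1.6139 -0.0802  1.047   2.0042] 0.12217634659511252 [-1.4783  4.5867  3.5194] [1.0362 0.1361 0.1195]
yaw 108.47689429132149 screw approx 1.2073645716876293 tilt [-0.0003 -0.0022 -1.    ]
force frame x,y -2.5039038436467953 4.11752432707972
```

jog_arm:
  moves:
    - {"hand": -1, "xyz": [-0.0117, -0.0097, 0], "angular": [0, 0, 0]}
    - {"hand": -1, "xyz": [-0.0085, -0.0053, 0], "angular": [0, 0, 0]}
    - {"hand": -1, "xyz": [0, 0, 0], "angular": [0, 0, 0]}

```text
t: 10.25
ee_pos: [0.5805, -0.0464, 0.093]
orientation: [-0.0, 0.584, 0.811, -0.001]
ft_force: [-0.9, 3.6, 3.3]
finger_gap: 0.128
```

jog_arm:
  moves:
    - {"hand": -1, "xyz": [-0.0085, -0.0053, 0], "angular": [0, 0, 0]}
    - {"hand": -1, "xyz": [-0.0085, -0.0053, 0], "angular": [0, 0, 0]}
    - {"hand": -1, "xyz": [0, 0, 0], "angular": [0, 0, 0]}

```text
t: 10.62
ee_pos: [0.5803, -0.0476, 0.0931]
orientation: [-0.0, 0.584, 0.812, -0.001]
ft_force: [-1.9, 5.0, 3.9]
finger_gap: 0.124
```

jog_arm:
  moves:
    - {"hand": -1, "xyz": [-0.0085, -0.0053, 0], "angular": [0, 0, 0]}
    - {"hand": -1, "xyz": [0, 0, 0], "angular": [0, 0, 0]}
    - {"hand": -1, "xyz": [0, 0, 0], "angular": [0, 0, 0]}

```text
t: 11.0
ee_pos: [0.5802, -0.0477, 0.0931]
orientation: [-0.001, 0.584, 0.812, -0.0]
ft_force: [-0.6, 5.3, 2.8]
finger_gap: 0.124
```

```bash
python3 s.py
python3 - <<'E'
from h import *
save('s','s6',arm.read_camera('scene')); d=cv2.imread('pics/s6.png')[190:310,40:340]
cv2.imwrite('pics/v6.png',cv2.resize(d,(800,320),interpolation=cv2.INTER_CUBIC))
E
```

```text
11.0 [ 0.5802 -0.0477  0.0931] [-0.055   0.4869  0.1508  1.6167 -0.0818  1.0452  2.0137] 0.12381064610133087 [-0.6173  5.302   2.7933] [1.295  0.0561 0.0584]
yaw 108.52054588636014 screw approx 1.2081264357448012 tilt [ 0.0007 -0.0008 -1.    ]
force frame x,y -1.8327456041828036 5.013293490462176
```

View pics/v6.png

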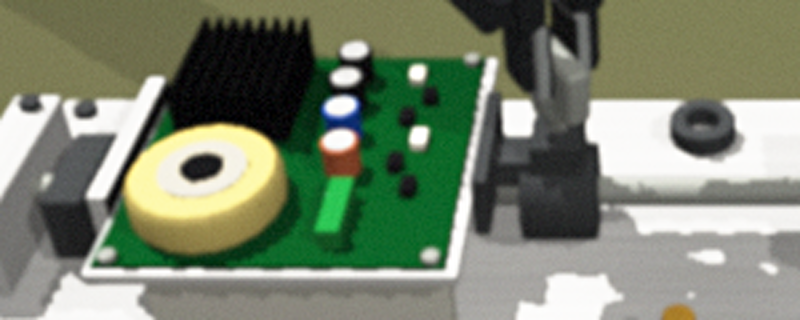

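Board now stands at or near the far jaw plate (board edge about (110,220) in the crop, jaw pad (150,120)). I'll creep on with force checks.

jog_arm:
  moves:
    - {"hand": -1, "xyz": [-0.0085, -0.0053, 0], "angular": [0, 0, 0]}
    - {"hand": -1, "xyz": [0, 0, 0], "angular": [0, 0, 0]}

```text
t: 11.3
ee_pos: [0.5802, -0.0479, 0.093]
orientation: [-0.001, 0.584, 0.812, 0.0]
ft_force: [1.0, 7.2, 4.0]
finger_gap: 0.126
```

jog_arm:
  moves:
    - {"hand": -1, "xyz": [-0.0085, -0.0053, 0], "angular": [0, 0, 0]}
    - {"hand": -1, "xyz": [0, 0, 0], "angular": [0, 0, 0]}

```text
t: 11.55
ee_pos: [0.5801, -0.0481, 0.0931]
orientation: [-0.001, 0.584, 0.812, 0.001]
ft_force: [-0.2, 7.9, 1.8]
finger_gap: 0.124
```

jog_arm:
  moves:
    - {"hand": -1, "xyz": [-0.0085, -0.0053, 0], "angular": [0, 0, 0]}
    - {"hand": -1, "xyz": [-0.0085, -0.0053, 0], "angular": [0, 0, 0]}
    - {"hand": -1, "xyz": [-0.0085, -0.0053, 0], "angular": [0, 0, 0]}
    - {"hand": -1, "xyz": [0, 0, 0], "angular": [0, 0, 0]}
    - {"hand": -1, "xyz": [0, 0, 0], "angular": [0, 0, 0]}

```text
t: 12.18
ee_pos: [0.58, -0.0488, 0.0931]
orientation: [-0.001, 0.583, 0.812, 0.002]
ft_force: [1.1, 11.0, 2.6]
finger_gap: 0.127
```

```bash
python3 s.py
```

```text
12.175 [ 0.58   -0.0488  0.0931] [-0.0488  0.4858  0.1487  1.6184 -0.086   1.0436  2.0224] 0.1268500040427596 [ 1.0518 10.9685  2.641 ] [ 2.2137 -0.2109 -0.0532]
yaw 108.64707178853136 screw approx 1.2103347293267452 tilt [ 0.0046  0.0021 -1.    ]
force frame x,y -1.5263609197625283 10.912574017593663
```

jog_arm:
  moves:
    - {"hand": -1, "xyz": [-0.0105, -0.0066, 0], "angular": [0, 0, 0]}
    - {"hand": -1, "xyz": [0, 0, 0], "angular": [0, 0, 0]}
    - {"hand": -1, "xyz": [0, 0, 0], "angular": [0, 0, 0]}
    - {"hand": -1, "xyz": [0, 0, 0.002], "angular": [0, 0, 0.06]}
    - {"hand": -1, "xyz": [0, 0, 0.002], "angular": [0, 0, 0.06]}

```text
t: 12.8
ee_pos: [0.5799, -0.049, 0.0927]
orientation: [-0.002, 0.658, 0.753, 0.003]
ft_force: [1.2, 11.4, 2.9]
finger_gap: 0.123
```

```bash
python3 s.py
```

```text
12.8 [ 0.5799 -0.049   0.0927] [-0.0775  0.4876  0.1902  1.6204 -0.1096  1.0435  1.8525] 0.12295769656660623 [ 1.1621 11.3954  2.8753] [ 2.4298 -0.305   0.2399]
yaw 97.76035513812619 screw approx 1.0203256790454864 tilt [ 0.0058  0.0016 -1.    ]
force frame x,y -1.5183331448967754 11.353450827570502
```

jog_arm:
  moves:
    - {"hand": -1, "xyz": [-0.0093, -0.0036, 0], "angular": [0, 0, 0]}
    - {"hand": -1, "xyz": [0, 0, 0.002], "angular": [0, 0, 0.065]}
    - {"hand": -1, "xyz": [0, 0, 0.002], "angular": [0, 0, 0.065]}
    - {"hand": -1, "xyz": [0, 0, 0.002], "angular": [0, 0, 0.065]}
    - {"hand": -1, "xyz": [0, 0, 0.002], "angular": [0, 0, 0.065]}

```text
t: 13.42
ee_pos: [0.5798, -0.0493, 0.092]
orientation: [-0.002, 0.797, 0.604, 0.002]
ft_force: [1.7, 11.7, 2.6]
finger_gap: 0.129
```

```bash
python3 s.py
```

```text
13.425 [ 0.5798 -0.0493  0.092 ] [-0.1411  0.4939  0.2812  1.624  -0.1604  1.0456  1.487 ] 0.1285749415029128 [ 1.7276 11.7377  2.5677] [ 2.4923 -0.2349  0.2706]
yaw 74.38101868789899 screw approx 0.6122792810574984 tilt [ 0.0066 -0.0009 -1.    ]
force frame x,y -1.047853206141182 11.817751596092972
```

jog_arm:
  moves:
    - {"hand": -1, "xyz": [0, 0, 0.002], "angular": [0, 0, 0.065]}
    - {"hand": -1, "xyz": [0, 0, 0.002], "angular": [0, 0, 0.065]}
    - {"hand": -1, "xyz": [0, 0, 0.002], "angular": [0, 0, 0.065]}
    - {"hand": -1, "xyz": [0, 0, 0.002], "angular": [0, 0, 0.065]}
    - {"hand": -1, "xyz": [0, 0, 0.002], "angular": [0, 0, 0.065]}
    - {"hand": -1, "xyz": [0, 0, 0.002], "angular": [0, 0, 0.055]}
    - {"hand": -1, "xyz": [0, 0, 0], "angular": [0, 0, 0]}

```text
t: 14.3
ee_pos: [0.5797, -0.0495, 0.0912]
orientation: [-0.003, 0.939, 0.344, 0.001]
ft_force: [0.6, 11.7, 5.2]
finger_gap: 0.123
```

```bash
python3 s.py
```

```text
14.3 [ 0.5797 -0.0495  0.0912] [-0.2356  0.5092  0.4168  1.6287 -0.2368  1.0536  0.9556] 0.12273696432189275 [ 0.5909 11.6913  5.1722] [ 2.5671  0.0171 -0.0161]
yaw 40.30117305273222 screw approx 0.01747376615242005 tilt [ 0.0047 -0.0048 -1.    ]
force frame x,y -2.142616242674811 11.508425196796912
```

jog_arm:
  moves:
    - {"hand": -1, "xyz": [0, 0, 0], "angular": [0, 0, 0.035]}
    - {"hand": -1, "xyz": [0, 0, 0], "angular": [0, 0, 0]}

```text
t: 14.55
ee_pos: [0.5797, -0.0495, 0.0912]
orientation: [-0.003, 0.947, 0.32, 0.001]
ft_force: [0.9, 11.9, 5.3]
finger_gap: 0.123
```

```bash
python3 s.py
```

```text
14.55 [ 0.5797 -0.0495  0.0912] [-0.2442  0.5109  0.4288  1.6289 -0.2429  1.0546  0.9085] 0.12308248720080095 [ 0.8995 11.9186  5.3304] [ 2.4783 -0.0394  0.7315]
yaw 37.324843204925706 screw approx -0.034472989317185294 tilt [ 0.004  -0.0046 -1.    ]
force frame x,y -1.895327057711464 11.801218176318779
```

The moment about z rose to 0.73 Nm, so the screw is on its stop. I'll unload the wrist before letting go.

jog_arm:
  moves:
    - {"hand": -1, "xyz": [0.0155, -0.0126, -0.005], "angular": [0, 0, 0]}
    - {"hand": -1, "xyz": [0.0155, -0.0126, -0.005], "angular": [0, 0, 0]}
    - {"hand": -1, "xyz": [0.0155, -0.0126, -0.002], "angular": [0, 0, 0]}
    - {"hand": -1, "xyz": [0, 0, 0], "angular": [0, 0, 0]}

```text
t: 15.05
ee_pos: [0.5797, -0.0491, 0.0913]
orientation: [-0.0, 0.948, 0.318, -0.001]
ft_force: [-0.0, 5.4, -0.4]
finger_gap: 0.126
```

```bash
python3 s.py
```

```text
15.05 [ 0.5797 -0.0491  0.0913] [-0.2512  0.5124  0.4322  1.6271 -0.2372  1.0565  0.8974] 0.12626923776617097 [-0.0144  5.3736 -0.3663] [ 1.2794 -0.1281  0.8011]
yaw 37.10700513284838 screw approx -0.038274980911131386 tilt [-0.0019 -0.0007 -1.    ]
force frame x,y -1.2629457585836998 5.223149237565098
```

jog_arm:
  moves:
    - {"hand": -1, "xyz": [0.0155, -0.0126, 0], "angular": [0, 0, -0.01]}
    - {"hand": -1, "xyz": [0.0155, -0.0126, 0], "angular": [0, 0, 0]}
    - {"hand": -1, "xyz": [0.0039, -0.0032, 0], "angular": [0, 0, 0]}
    - {"hand": -1, "xyz": [0, 0, 0], "angular": [0, 0, 0]}

```text
t: 15.55
ee_pos: [0.5798, -0.0485, 0.0914]
orientation: [0.002, 0.946, 0.323, -0.002]
ft_force: [-1.5, -2.5, -2.5]
finger_gap: 0.127
```

```bash
python3 s.py
```

```text
15.55 [ 0.5798 -0.0485  0.0914] [-0.2537  0.513   0.4313  1.6259 -0.2325  1.0571  0.9022] 0.12672567067446575 [-1.4865 -2.4575 -2.5054] [-0.4876  0.3497  0.5351]
yaw 37.71310238183287 screw approx -0.027696588329072177 tilt [-0.0051  0.0015 -1.    ]
force frame x,y -0.8745979590107075 -2.735712409681943
```

jog_arm:
  moves:
    - {"hand": -1, "xyz": [-0.011, 0.009, 0], "angular": [0, 0, 0]}
    - {"hand": -1, "xyz": [0, 0, 0], "angular": [0, 0, 0]}

```text
t: 15.8
ee_pos: [0.5799, -0.0485, 0.0914]
orientation: [0.001, 0.946, 0.324, -0.002]
ft_force: [-1.2, -2.2, -3.0]
finger_gap: 0.121
```

```bash
python3 s.py
cat > cmp.py <<'E'
from h import *
import sys
g=lambda n: cv2.cvtColor(cv2.imread(f'pics/{n}.png'),cv2.COLOR_BGR2GRAY).astype(np.float32)
def px(p):
    P=arm.camera_params('scene'); f=210/np.tan(np.radians(P['vfov'])/2); c=rot(P['orientation']).inv().apply(np.array(p)-P['xyz'])
    return np.array([P['cx']+f*c[0]/-c[2],P['cy']-f*c[1]/-c[2]])
Fy=np.array([.2324,.9726,0]); B=np.array([.555,-.155,.07]); print('px per mm +Fy',px(B+Fy*.001)-px(B))
def sh(a,b,win):
    r0,r1,c0,c1=win; A,Bm=g(a)[r0:r1,c0:c1],g(b)[r0:r1,c0:c1]; w=cv2.createHanningWindow(A.shape[::-1],cv2.CV_32F)
    W=np.eye(2,3,dtype=np.float32); cc,W=cv2.findTransformECC(A,Bm,W,cv2.MOTION_TRANSLATION,(3,200,1e-7),None,5); return W[:,2],cc
arm_n=sys.argv[1]; save('s',arm_n,arm.read_camera('scene'))
for a in sys.argv[2:]:
    print(a,arm_n,'board',sh(a,arm_n,(215,290,95,215)),'frame',sh(a,arm_n,(310,345,5,270)))
E
python3 cmp.py s7 s6
```

```text
15.8 [ 0.5799 -0.0485  0.0914] [-0.252   0.5125  0.4303  1.6262 -0.2338  1.0568  0.9047] 0.12137777197325604 [-1.1779 -2.1941 -2.9633] [-0.5742  0.2261  0.5305]
yaw 37.76658080959776 screw approx -0.026763213685784826 tilt [-0.0036  0.0005 -1.    ]
force frame x,y -0.6356393048507167 -2.4077537216230804
px per mm +Fy [8.57815870e-01 2.71973386e-04]
s6 s7 board (array([-0.82944876, -0.06121918], dtype=float32), 0.9987805379304671) frame (array([-0.244167  , -0.02650636], dtype=float32), 0.9792009138030496)
```

```bash
cat >> cmp.py <<'E'
for a in ['scene0','s5','s6']:
    for nm,win in dict(endblk=(225,300,15,58),dark=(238,288,54,82),plate=(216,268,72,98)).items():
        try: print(a,nm,sh(a,arm_n,win))
        except Exception as e: print(a,nm,'fail')
E
python3 cmp.py s8 s6
python3 - <<'E'
import cv2,numpy as np
L=[cv2.resize(cv2.imread(f'pics/{n}.png')[205:300,20:150],(400,292),interpolation=cv2.INTER_CUBIC) for n in ['scene0','s6','s7']]
cv2.imwrite('pics/v8.png',np.vstack([np.hstack([L[0],L[1]]),np.hstack([L[0],L[2]])]))
E
```

```text
px per mm +Fy [8.57815870e-01 2.71973386e-04]
s6 s8 board (array([-0.8211032 , -0.05583934], dtype=float32), 0.9988115922150441) frame (array([-0.22225457, -0.02271233], dtype=float32), 0.9788509286952283)
scene0 endblk (array([-0.02002695,  0.02104136], dtype=float32), 0.998553388933061)
scene0 dark (array([-1.1719464 , -0.31825697], dtype=float32), 0.9307696129532219)
scene0 plate (array([-2.2871408,  0.6732864], dtype=float32), 0.5982547450439797)
s5 endblk (array([ 0.00335187, -0.00415887], dtype=float32), 0.9998115594455603)
s5 dark (array([-1.1744616, -0.3526097], dtype=float32), 0.9234107283048242)
s5 plate (array([-2.4322433,  0.7429817], dtype=float32), 0.5645574345518288)
s6 endblk (array([ 0.01337533, -0.01313415], dtype=float32), 0.9998148861839035)
s6 dark (array([-0.66224915, -0.05631809], dtype=float32), 0.987245016259772)
s6 plate (array([-0.71125674, -0.051195  ], dtype=float32), 0.9959349217453111)
```

View pics/v8.png

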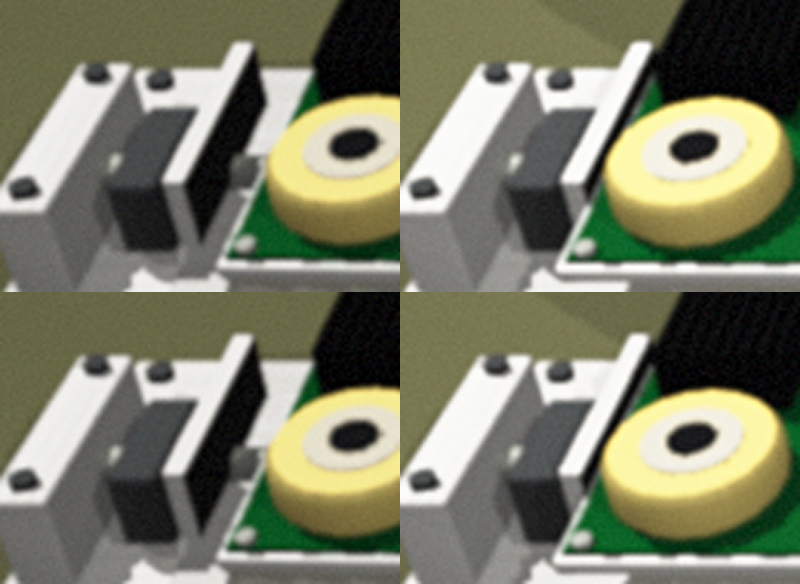

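Top row rest vs. first contact, bottom row rest vs. now: the far jaw's plate and carriage have moved left, about 1.2 px or 1.4 mm, giving about 8–9 N at the spring. The wrist read 11.5 N when the screw was tightened. The preload is held, so I can let go and lift.

jog_arm:
  moves:
    - {"hand": -0.7, "xyz": [0, 0, 0], "angular": [0, 0, 0]}
    - {"hand": -0.5, "xyz": [0, 0, 0], "angular": [0, 0, 0]}
    - {"hand": -0.4, "xyz": [0, 0, 0], "angular": [0, 0, 0]}
    - {"hand": -0.4, "xyz": [0, 0, -0.1], "angular": [0, 0, 0]}
    - {"hand": -0.4, "xyz": [0, 0, -0.25], "angular": [0, 0, 0]}
    - {"hand": -0.4, "xyz": [0, 0, -0.4], "angular": [0, 0, 0]}
    - {"hand": -0.4, "xyz": [0, -0.4, -0.4], "angular": [0, 0, 0]}
    - {"hand": -0.4, "xyz": [0, -0.5, 0], "angular": [0, 0, 0]}
    - {"hand": -0.4, "xyz": [0, -0.5, 0], "angular": [0, 0, 0]}
    - {"hand": -0.4, "xyz": [0, 0, 0], "angular": [0, 0, 0]}

```text
t: 17.15
ee_pos: [0.4929, 0.0688, 0.2078]
orientation: [-0.002, 0.945, 0.328, -0.0]
ft_force: [-0.4, 0.4, -0.2]
finger_gap: 0.3
```

```bash
python3 s.py; python3 cmp.py s9 s8
python3 - <<'E'
from h import *
np.set_printoptions(precision=4,suppress=True)
save('t','t9',arm.read_camera('top'))
r=arm.place_of('top','knob'); print(r[:2]); a=cv2.imread('pics/t9.png')[70:290,190:550]; b=cv2.imread('pics/s9.png')[190:350,0:400]
cv2.imwrite('pics/v9.png',np.vstack([cv2.resize(b,(640,256)),cv2.resize(a,(640,340))]))
E
```

```text
17.15 [0.4929 0.0688 0.2078] [-0.5164  0.2268  0.4173  1.7015 -0.1002  1.2348  0.5935] 0.2995017890955827 [-0.437   0.4362 -0.2104] [-0.0531 -0.0074  0.0379]
yaw 38.326167233218776 screw approx -0.016996588144138375 tilt [ 0.0009 -0.0033 -1.    ]
force frame x,y -0.5263907827471226 0.32264779835049895
px per mm +Fy [8.57815870e-01 2.71973386e-04]
s8 s9 board (array([0.00121613, 0.00260464], dtype=float32), 0.9988766578602893) frame (array([ 0.02420989, -0.00685083], dtype=float32), 0.9985754914947642)
scene0 endblk (array([-0.00943215,  0.00951619], dtype=float32), 0.9998566721646936)
scene0 dark (array([-1.1334907, -0.3184788], dtype=float32), 0.9338857686367872)
scene0 plate (array([-2.3030975 ,  0.62892175], dtype=float32), 0.5965517151685639)
s5 endblk (array([ 0.01795034, -0.01802278], dtype=float32), 0.9982140968080917)
s5 dark (array([-1.1350598 , -0.37351555], dtype=float32), 0.9268661094011672)
s5 plate (array([-2.4271305,  0.7402556], dtype=float32), 0.5607014098648107)
s6 endblk (array([ 0.02961776, -0.01583022], dtype=float32), 0.998182760766948)
s6 dark (array([-0.68559015, -0.06621088], dtype=float32), 0.9845188878024159)
s6 plate (array([-0.6771196 , -0.06138548], dtype=float32), 0.9942016900814024)
[{'location': [336.9, 160.8], 'p': 0.79}]
```

View pics/v9.png

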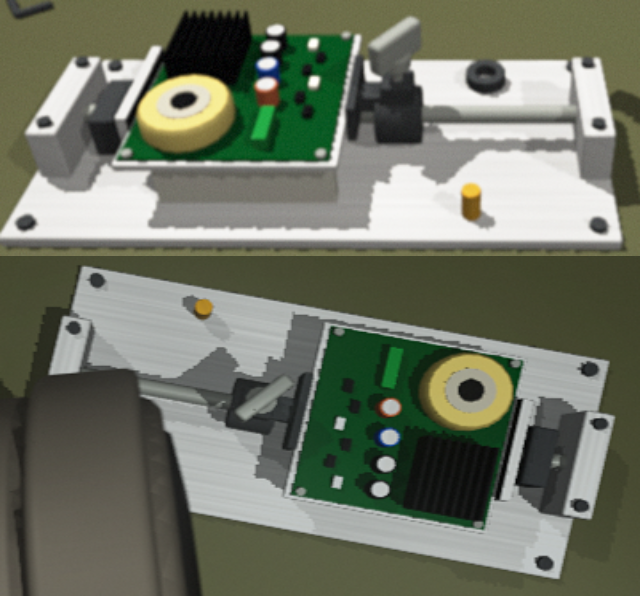

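```bash
python3 -c "
from plant import arm
print(arm.close_job())"
```

```text
the job is handed in; nothing more can be done
None
```

The module is clamped and the job is handed in, at about 17.3 s of the 54 s allowed. I pinched the thumb screw, loosened it by about 1.2 rad, and slid the collar until its jaw pushed the module against the far jaw. The wrist force towards the module was then about 11.5 N, of which 1–1.5 N is collar friction. I turned the screw to its stop while it pressed, unloaded the wrist, opened the fingers and moved clear.

**Last checks**
- **After release:** the module moved less than 0.01 px in the scene camera, and the wrist force was about 0.
- **Screw:** the moment rose to 0.7 Nm at the stop, and the bar stands at or slightly past its starting angle, so it reads as tight.
- **Spare parts:** the spacer shows standing in both last views and the spare ring in the scene view (the arm hid it from the top camera). Neither was touched.

**Less certain**
- **Preload:** the images give about 1.4 mm of far-jaw travel, which is roughly 8–9 N held. That is a little under the 10–11 N the wrist reading suggests, and the image figure is rough.
- **Unloading:** the measured tool position moved back about 1 mm. The images suggest give in the grip rather than the collar slipping, but I have no picture from the moment of pressing to confirm it.
- **Pull on the collar:** I backed off slightly too far, so for a moment the tool pulled the tight collar with about 2.7 N. Added to the module's push, that is below the 18 N it holds.
- **First pinch:** the fingertips rested on the screw's flange with about 10 N. I opened them, lifted slightly and gripped again.

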